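# Start the exposure unit from its switch strip

### The arm

A 7-joint arm with a two-finger parallel gripper is mounted at the origin on a cart in front of the work surface, level with it; the furniture and walls round the work are solid. World frame = base frame: x ahead of the robot, y to its left, z up, the work surface at z = 0. Lengths are in m, angles in degrees, forces in N, time in s.
With the tool pointing down it reaches from about 0.4 to 0.925 m from the base axis. Payload 4.1 kg.
Tool frame: the origin (TCP) lies at the very end of the fingers, on their centre line; the grasp point (between the pads) lies 19 mm behind it (ctrl.tcp_to_grasp is the distance from the TCP to the grasp point, in m); x points along the fingers, y is the direction in which the jaws open and shut, and the axes are right-handed (so a half turn about x gives the same grasp; the last joint's range is limited). The gripper opens to 85 mm and grips with 20 to 120 N. Pads are 22 mm wide; open, the fingers measure 114 mm over their backs; the gripper's body (76 mm by 85 mm) begins 54 mm behind the grasp point. The pads swing forward as they close: fully open they stand 13 mm farther back than shut.
Start: joints at [60.905, 22.827, 2.584, 88.041, -1.071, 69.15, -2.905], TCP at [0.258, -0.596, 0.231] pointing down, gripper open.
Joint ranges: [-161.44, 161.44], [-28.35, 127.94], [-78.24, 83.42], [0, 140.83], [-78.03, 258.03], [13.02, 114.36], [-168.23, 168.23]. Speed limits (degrees/s): [147.25, 147.25, 180, 180, 180, 180, 180].

### API

Orientations are given as a 3x3 rotation matrix whose columns are the frame's x, y, z axes.
In Python, from workcell import ctrl gives the robot as it stands.
- The arm moves only by the shell command python3 -m creep 'ROWS' [FORCE]. ROWS is JSON, a list that holds one entry, the list of rows, each a list of 7 numbers: the shift along the tool's x, y, z in mm, then the turn, a rotation vector about the tool's x, y, z in degrees, then the closure in counts, from 0 (fully open) to 255 (shut). In form: [[[tx, ty, tz, wx, wy, wz, grip], ...]]. A call has 1 to 5 rows; each row is the pose to reach, as a shift and turn from the pose measured when the call began, along the tool's axes at that moment; what a row does not reach only later rows make up. A row lasts 1/12 s, in which the tool goes at most 41.7 mm and 7.16 degrees, less where a joint would pass 70% of its speed; a pose out of reach is approached as far as the arm can. A call with a gripper value outside its range is refused whole. The fingers move at their own pace and stop on an object; FORCE is the grip in N (left out, the last holds). Time passes only in rows, so rows that repeat a pose let the fingers close. It gives the time, the measured TCP pose, the force and the opening at its end, in the units of the state.
- ctrl.sense(): the state, without advancing time (a new reading comes with each control period).
- ctrl.snapshot(name): name is "scene" or "top" or "wrist"; returns (picture, depth): 420x560x3 uint8, red, green, blue; 420x560 float32, m along the optical axis (not along the pixel's ray), 0 where there is no reading.
- ctrl.get_calibration(name): a dict with "camera_matrix" (3x3 intrinsics, pixels), "origin" and "attitude" of the camera in the world; the wrist camera has in their place "hand_eye" (4x4, takes a point from camera to tool coordinates, whose origin is the TCP and whose axes are the tool frame's). Camera axes: x right, y up, looking along -z (the intrinsics and any distortion apply to the point x, -y, -z); pixel columns grow to the right and rows downward; lengths in m; the calibration is good to about 2 mm. The wrist camera is an equidistant fisheye: a pixel r from the principal point sees the ray r / f radians off the axis. A picture is of the moment at which its call begins: read the wrist's pose just before it. get_calibration takes no time and is no camera call.
- ctrl.sign_off(): hands the job in, once; it reports no verdict.
The state is a dict: "t": time; "joint_pos": joint angles; "qd": joint speeds; "tau": joint torques, N m; "tool_pos": TCP position; "tcp_rot": TCP orientation; "wrist_force": force on the tool from outside, world axes, zero at the start; "wrist_torque": the same for the moment, N m; "width": opening from 0.0 (shut) to 1.0 (fully open).
Only numpy, scipy, OpenCV 4.12 (cv2) and the standard library are available. Lean on these libraries where they do the work, as an engineer would, in place of code of your own. Each camera call takes 0.05 s, during which the arm holds its last target. There are 200 camera calls.

### The job

Start up the exposure unit from the switch strip on the table: first tip the rocker over by pressing its raised near half all the way down, then press the round key fully home, and last press the long bar key fully home; all three stay down by themselves. Do not press the square key, and leave everything lying on and around the strip where it is: this is fingertip pressing only, nothing is to be picked up or pushed about.

Things in the scene. Friction and masses are not known exactly. Their poses are not given: they have to be found in the camera images.
- strip: Flat aluminium mounting rail, 110 x 420 x 18 mm, fixed to the table. Origin at the centre of its underside; its x points across it away from the robot, y along it to the left, z up. Four grey switch modules (84 x 64 mm along x, y; tops 58 mm above the table) sit on it at y = -150, -50, 50, 150 mm, square to it, in varying order. All keys are black and differ in shape.
- rocker (a joint): Tilt of the rocker, a black paddle 72 mm long along the strip's x, 36 mm wide, a thin grey line across its middle, hinged there along the strip's y, 68 mm above the table (rad; 0 = near half, towards the robot, stands up; 0.4 = near half all the way down, far half up; at the start 0 to 0.05). Friction of about 0.07 N m (3 N at the near half), no spring: it stays where it is left.
- rocker_near (a point): Point on the rocker's top face in the middle of the near half, 26 mm from the hinge line towards the robot. It tips with the paddle: at the start about 84 mm above the table, when the near half is all the way down about 74 mm. The near half is to be pressed straight down here.
- round_key (a joint): How far the round key is pressed (m, 0 = fully out, 0.009 = fully home against its stop; at the start 0 to 0.0015). It moves straight down against about 3 N of steady friction, with no spring, and stays where it is left.
- round_key_top (a point): The round key is a black cylinder of 40 mm diameter. It is the centre of the key's flat top; with the key out it stands 76 mm above the table and 18 mm above its grey module housing's top (14 mm above a low grey collar round the key).
- bar_key (a joint): How far the long bar key is pressed (m, 0 = fully out, 0.009 = fully home against its stop; at the start 0 to 0.0015). It moves straight down against about 3 N of steady friction, with no spring, and stays where it is left.
- bar_key_top (a point): The bar key is a black bar 68 mm long across the strip (along the strip's x) and 24 mm wide. It is the centre of the key's flat top; with the key out it stands 76 mm above the table and 18 mm above its grey module housing's top (14 mm above a low grey collar round the key).
- square_key (a joint): How far the square key is pressed (m, 0 = fully out, 0.009 = fully home against its stop; at the start 0 to 0.0015). It moves straight down against about 3 N of steady friction, with no spring, and stays where it is left. To be left unpressed.
- square_key_top (a point): The square key is black, 34 x 34 mm. It is the centre of the key's flat top; with the key out it stands 76 mm above the table and 18 mm above its grey module housing's top (14 mm above a low grey collar round the key).
- eraser: Loose eraser in a sleeve, 21 x 45 x 13 mm, lying on the rail between the two middle modules. Origin: centre of its underside.
- clip_a: Loose bulldog clip, 58 x 50 x 26 mm, on the table in front of the strip. Origin: centre of its underside.
- sanding_block: Loose cork sanding block, 42 x 72 x 30 mm, on the table in front of the strip. Origin: centre of its underside.
- paint_tube_4: Loose aluminium paint tube, 104 x 32 x 24 mm, lying behind the left half of the strip. Origin: centre of its underside.
- paint_tube_1: Loose aluminium paint tube, 118 x 32 x 24 mm, lying behind the middle of the strip. Origin: centre of its underside.
- ink_tin_yellow: Loose small round ink tin, 64 mm across, 36 mm high, standing behind the strip. Origin: centre of its underside.

How it is judged:
By the outcome, as a careful person would: the job done as asked, in the order asked, and still so for the second after the job is handed in, with the robot touching nothing.
It also fails if it takes over 38 s, if anything falls off the work surface, if the arm or the gripper's body presses on something with over 40 N, if the wrist force passes 120 N, or if a joint passes its speed limit or range.

## Working session

There is one attempt and no reset: what is moved stays moved. The work goes in short steps, Python scripts to look and compute and a shell command to move; the robot and the scene stay as the last step left them, time stands still between calls to the robot, and variables do not carry over. Pictures are saved under pics/ and viewed, about 8 in all and at most 12, crops included, and the job is handed in when it is done.

```bash
mkdir -p pics; ls; python3 - <<'E'
from workcell import ctrl
import cv2,numpy as np
s=ctrl.sense();print({k:np.round(v,3).tolist() for k,v in s.items()})
for n in("top","scene"):
    c=ctrl.get_calibration(n);print(n,{k:np.round(v,3).tolist() if not isinstance(v,str) else v for k,v in c.items()})
    p,d=ctrl.snapshot(n);cv2.imwrite(f"pics/{n}.png",p[...,::-1]);np.save(f"pics/{n}_d.npy",d)
print(ctrl.get_calibration("wrist"))
E
```

```text
pics
{'t': 0.0, 'joint_pos': [60.906, 22.874, 2.581, 88.114, -1.072, 69.151, -2.906], 'qd': [-0.04, 0.029, -0.03, 0.051, 0.0, -0.007, -0.046], 'tau': [0.001, -47.513, 1.365, -25.422, 0.012, 0.01, -0.0], 'tool_pos': [0.258, -0.596, 0.23], 'tcp_rot': [[-0.001, 0.398, -0.918], [0.002, -0.918, -0.398], [-1.0, -0.002, 0.0]], 'wrist_force': [0.437, -0.164, -0.355], 'wrist_torque': [-0.03, 0.005, -0.002], 'width': 1.0}
top {'camera_matrix': [[521.298, 0.0, 283.976], [0.0, 521.298, 204.381], [0.0, 0.0, 1.0]], 'origin': [0.433, 0.025, 0.904], 'attitude': [[0.012, 0.989, -0.145], [-1.0, 0.014, 0.013], [0.015, 0.145, 0.989]]}
scene {'camera_matrix': [[487.231, 0.0, 274.717], [0.0, 487.231, 212.001], [0.0, 0.0, 1.0]], 'origin': [-0.064, 0.579, 0.595], 'attitude': [[-0.647, 0.406, -0.645], [-0.762, -0.337, 0.553], [0.008, 0.85, 0.527]]}
{'camera_matrix': array([[325.1922621 ,   0.        , 281.09015125],
       [  0.        , 325.1922621 , 212.09379528],
       [  0.        ,   0.        ,   1.        ]]), 'hand_eye': array([[-2.66001958e-04,  3.14879817e-01, -9.49131514e-01,
        -1.42143301e-01],
       [ 9.99999135e-01, -1.13917520e-03, -6.58185930e-04,
        -2.77180916e-04],
       [-1.28847655e-03, -9.49130867e-01, -3.14879242e-01,
        -7.98654671e-02],
       [ 0.00000000e+00,  0.00000000e+00,  0.00000000e+00,
         1.00000000e+00]])}
```

View pics/top.png

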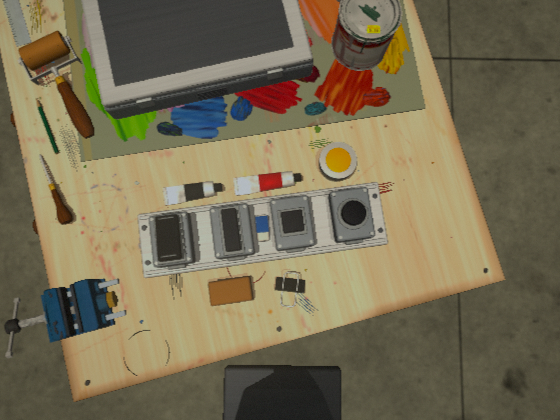

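View pics/scene.png

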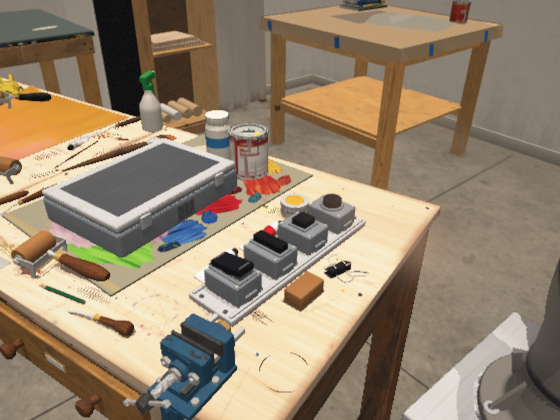

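Top view: strip spans about (140,245)–(387,215). From the left the keys look like the rocker (171,239), bar (234,230), square (293,221) and round (352,213). I'll confirm this and measure it.

```bash
cat > h.py <<'E'
import numpy as np,cv2
from workcell import ctrl
def pts(n,d):
    c=ctrl.get_calibration(n);K=np.array(c["camera_matrix"]);v,u=np.mgrid[:420,:560]
    P=np.stack([(u-K[0,2])/K[0,0]*d,-(v-K[1,2])/K[1,1]*d,-d],-1)
    return P@np.array(c["attitude"]).T+np.array(c["origin"])
E
python3 - <<'E'
from h import *
p=cv2.imread("pics/top.png");d=np.load("pics/top_d.npy");W=pts("top",d)
cv2.imwrite("pics/topcrop.png",cv2.resize(p[170:310,130:400],None,fx=2.9,fy=2.9,interpolation=cv2.INTER_CUBIC))
g=p.max(2)
m=((g<60)&(W[...,2]>.066)&(W[...,2]<.1)).astype(np.uint8);m[:170]=0;m[290:]=0;m[:,:135]=0;m[:,400:]=0
n,l,s,c=cv2.connectedComponentsWithStats(m)
for i in range(1,n):
    if s[i,4]>60:
        q=W[l==i];r=cv2.minAreaRect((q[:,:2]*1000).astype(np.float32))
        print(s[i],c[i].round(1),q.mean(0).round(4),"zmed",np.percentile(q[:,2],[5,50,95]).round(4),"rect",np.round(r[0],1),np.round(r[1],1),round(r[2],1))
# modules: housing top
m=((g>=60)&(W[...,2]>.05)&(W[...,2]<.085)|(m>0)).astype(np.uint8);m[:170]=0;m[290:]=0;m[:,:135]=0;m[:,400:]=0
n,l,s,c=cv2.connectedComponentsWithStats(m)
for i in range(1,n):
    if s[i,4]>60:
        q=W[l==i];r=cv2.minAreaRect((q[:,:2]*1000).astype(np.float32))
        print("mod",s[i],np.round(r[0],1),np.round(r[1],1),round(r[2],1))
print("table z",W[290:300,330:340,2].mean(), W[330,200])
# rocker profile
for v in range(205,275,5): print(v,p[v,171],W[v,171].round(4))
E
```

```text
[341 201  25  24 477] [353.  212.5] [ 0.5427 -0.0966  0.0756] zmed [0.073  0.0757 0.0781] rect [542.8 -96.8] [38.  38.6] 0.5
[222 208  18  43 586] [230.5 229.3] [0.5131 0.0991 0.0751] zmed [0.0727 0.0752 0.0776] rect [513.1  99.5] [67.4 22.4] 8.6
[281 210  23  23 429] [292.1 221. ] [0.5278 0.001  0.0746] zmed [0.0722 0.0746 0.0771] rect [528.2   1.1] [33.9 33.1] 9.2
[156 214  25  47 936] [167.9 237.7] [0.4981 0.1972 0.0789] zmed [0.073  0.079  0.0844] rect [499.4 198.2] [72.2 34.9] 9.2
mod [ 329  187   46   55 1911] [543.5 -97.5] [84.4 63.6] 9.2
mod [ 269  195   46   55 1965] [528.4   1.6] [84.4 64. ] 8.7
mod [ 209  203   45   56 1978] [513.2 100.5] [84.4 64.2] 8.6
mod [ 148  212   45   56 1999] [498.2 199.4] [84.4 64.8] 8.7
table z -0.00032075946932590306 [ 0.34888591  0.15265706 -0.00054534]
205 [117 164 181] [0.5613 0.2105 0.0007]
210 [136 150 152] [0.5506 0.2072 0.0152]
215 [41 48 49] [0.5348 0.1949 0.0734]
220 [37 46 49] [0.5269 0.1947 0.0727]
225 [36 43 47] [0.5185 0.1936 0.0762]
230 [38 44 46] [0.5107 0.1936 0.0747]
235 [39 45 49] [0.5024 0.1927 0.0775]
240 [35 43 46] [0.4943 0.1917 0.0805]
245 [38 45 48] [0.4865 0.1915 0.08  ]
250 [36 45 48] [0.4785 0.1906 0.083 ]
255 [ 95 103 104] [0.4705 0.1897 0.0856]
260 [56 65 67] [0.4631 0.1912 0.0762]
265 [54 61 63] [0.4561 0.1967 0.0473]
270 [160 174 172] [0.4485 0.2023 0.0173]
```

View pics/topcrop.png

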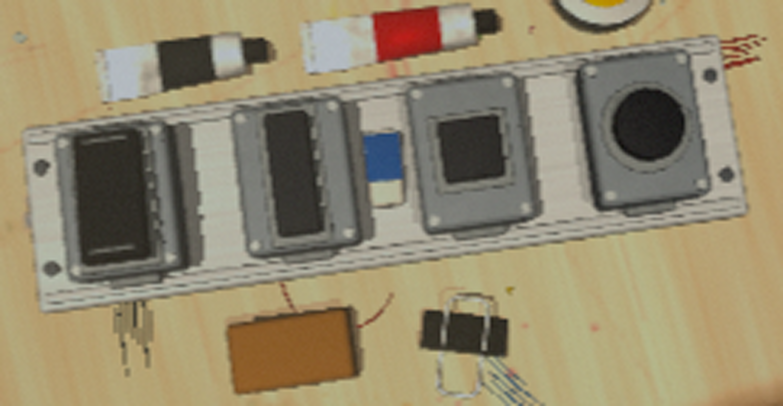

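The top view confirms the order left to right: rocker, bar, square, round. Sizes and heights match (bar 67×22, round Ø38, square 34, tops about 75 mm), and the strip is yawed by about 8.6°. The rocker's near half is up. I'll move off now, closing the gripper and turning it to the strip.

```bash
cat > to.py <<'E'
import sys,numpy as np
from h import *
from scipy.spatial.transform import Rotation as Ro
a=np.radians(8.6);X=np.array([np.cos(a),np.sin(a),0]);Y=np.array([-np.sin(a),np.cos(a),0])
RT=np.stack([[0,0,-1],-Y,-X],1)
T={"rocker":[.473,.194],"round":[.5428,-.0968],"bar":[.5131,.0992]}
s=ctrl.sense();R=np.array(s["tcp_rot"]);p=np.array(s["tool_pos"])
print("t",s["t"],"pos",p.round(4),"F",np.round(s["wrist_force"],1),"w",s["width"])
for k,v in T.items():
    print(k,"shift mm (to z=.12)",((np.array(v+[.12])-p)@R*1000).round(1))
print("turn",Ro.from_matrix(R.T@RT).as_rotvec(degrees=True).round(2))
E
python3 -m creep '[[[0,-24,-32,3,0,0,255],[0,-48,-64,6,0,0,255],[0,-72,-96,9,0,0,255],[0,-96,-128,12,0,0,255],[0,-120,-160,15,0,0,255]]]' 20; python3 to.py
```

```text
t: 0.52
tool_pos: [0.3576, -0.4202, 0.2301]
tcp_rot: [[-0.001, 0.144, -0.99], [0.002, -0.99, -0.144], [-1.0, -0.002, 0.001]]
wrist_force: [1.1, -0.4, 0.3]
width: 0.299
t 0.5167 pos [ 0.3576 -0.4202  0.2301] F [ 1.1 -0.4  0.3] w 0.29902360616291107
rocker shift mm (to z=.12) [ 111.3 -591.  -202.6]
round shift mm (to z=.12) [ 110.5 -293.2 -229.8]
bar shift mm (to z=.12) [ 111.  -491.4 -228.6]
turn [-0.34  0.06  0.13]
```

```bash
python3 -m creep '[[[5,-28,-28,0,0,0,255],[10,-56,-56,0,0,0,255],[15,-84,-84,0,0,0,255],[20,-112,-112,0,0,0,255],[25,-140,-140,0,0,0,255]]]'; python3 -m creep '[[[5,-38,-13,0,0,0,255],[10,-76,-26,0,0,0,255],[15,-114,-39,0,0,0,255],[20,-152,-52,0,0,0,255],[25,-190,-60,0,0,0,255]]]';  python3 to.py
```

```text
t: 0.93
tool_pos: [0.4765, -0.2597, 0.2049]
tcp_rot: [[-0.002, 0.144, -0.99], [0.002, -0.99, -0.144], [-1.0, -0.002, 0.001]]
wrist_force: [-0.2, -0.6, 0.2]
width: 0.0
t: 1.35
tool_pos: [0.509, -0.0607, 0.1799]
tcp_rot: [[-0.001, 0.144, -0.99], [0.002, -0.99, -0.144], [-1.0, -0.003, 0.001]]
wrist_force: [1.1, -0.2, 0.0]
width: -0.003
t 1.35 pos [ 0.509  -0.0607  0.1799] F [ 1.1 -0.2  0. ] w -0.002593903735167622
rocker shift mm (to z=.12) [  60.6 -257.1   -1.1]
round shift mm (to z=.12) [ 59.8  40.7 -28.3]
bar shift mm (to z=.12) [  60.3 -157.5  -27.2]
turn [-0.32  0.05  0.15]
```

```bash
python3 -m creep '[[[0,-40,0,0,0,0,255],[0,-80,0,0,0,0,255],[0,-120,0,0,0,0,255],[0,-160,-1,0,0,0,255],[0,-200,-1,0,0,0,255]]]' >/dev/null; python3 -m creep '[[[10,-30,0,0,0,0,255],[30,-58,0,0,0,0,255],[45,-58,0,0,0,0,255],[60,-58,0,0,0,0,255],[60,-58,0,0,0,0,255]]]';  python3 to.py
python3 - <<'E'
from h import *
for n in("top","scene"):
    p,d=ctrl.snapshot(n)
    c=p[190:290,120:260] if n=="top" else p[190:330,180:380]
    cv2.imwrite(f"pics/r_{n}.png",cv2.resize(c[...,::-1],(600,430)))
a=cv2.imread("pics/r_top.png");b=cv2.imread("pics/r_scene.png")
cv2.imwrite("pics/r.png",cv2.resize(np.hstack([a,b]),(800,287)))
E
```

```text
t: 2.18
tool_pos: [0.4693, 0.196, 0.1173]
tcp_rot: [[-0.008, 0.146, -0.989], [-0.0, -0.989, -0.146], [-1.0, -0.001, 0.008]]
wrist_force: [-0.3, -0.7, 0.0]
width: 0.0
t 2.1833 pos [0.4693 0.196  0.1173] F [-0.3 -0.7  0. ] w 0.00047413415780003787
rocker shift mm (to z=.12) [-2.7  2.5 -3.4]
round shift mm (to z=.12) [ -3.2 300.4 -30.1]
bar shift mm (to z=.12) [ -3.  102.1 -29.3]
turn [-0.23  0.43  0.05]
```

View pics/r.png

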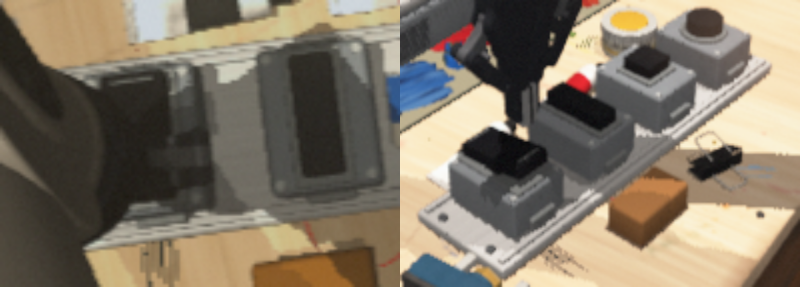

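The fingertip shows above the rocker at about (512,125) in the right half, which is roughly scene px (236,251). I'll check that against the projected TCP.

```bash
python3 - <<'E'
from h import *
c=ctrl.get_calibration("scene");K=np.array(c["camera_matrix"]);R=np.array(c["attitude"]);o=np.array(c["origin"])
for q in ([.4693,.196,.1173],[.473,.194,.084],[.499,.198,.07],[.5,.2,.1173]):
    a=(np.array(q)-o)@R; u=K[0,0]*a[0]/-a[2]+K[0,2]; v=-K[1,1]*a[1]/-a[2]+K[1,2]; print(q,u.round(1),v.round(1),"crop",(400+(u-180)*2).round(),((v-190)*2.05).round())
E
```

```text
[0.4693, 0.196, 0.1173] 240.4 248.4 crop 521.0 120.0
[0.473, 0.194, 0.084] 240.6 262.8 crop 521.0 149.0
[0.499, 0.198, 0.07] 230.0 263.0 crop 500.0 150.0
[0.5, 0.2, 0.1173] 227.6 241.0 crop 495.0 105.0
```

The projection agrees. Now pressing the rocker: contact is expected at 84 mm and the end stop at 74 mm.

```bash
python3 -m creep '[[[10,2,-3,0,0.4,0,255],[25,2,-3,0,0.4,0,255],[30,2,-3,0,0.4,0,255],[33,2,-3,0,0.4,0,255],[36,2,-3,0,0.4,0,255]]]';python3 -m creep '[[[2,0,0,0,0,0,255],[4,0,0,0,0,0,255],[6,0,0,0,0,0,255],[6,0,0,0,0,0,255]]]';python3 to.py
```

```text
t: 2.7
tool_pos: [0.4753, 0.1946, 0.0846]
tcp_rot: [[0.005, 0.143, -0.99], [0.003, -0.99, -0.143], [-1.0, -0.002, -0.006]]
wrist_force: [-0.2, 0.8, 1.0]
width: 0.0
t: 3.03
tool_pos: [0.475, 0.1947, 0.0787]
tcp_rot: [[0.005, 0.143, -0.99], [0.003, -0.99, -0.143], [-1.0, -0.002, -0.005]]
wrist_force: [-2.8, 0.1, 3.1]
width: 0.001
t 3.0333 pos [0.475  0.1947 0.0787] F [-2.8  0.1  3.1] w 0.0013258113487963112
rocker shift mm (to z=.12) [-41.3   0.3   1.8]
round shift mm (to z=.12) [-41.8 298.1 -25.6]
bar shift mm (to z=.12) [-41.3  99.9 -24.3]
turn [-0.38 -0.28  0.12]
```

Force 3.1 N as expected for friction. Continuing to the stop.

```bash
python3 -m creep '[[[2,0,0,0,0,0,255],[4,0,0,0,0,0,255],[5,0,0,0,0,0,255],[5,0,0,0,0,0,255]]]';python3 -m creep '[[[1,0,0,0,0,0,255],[2,0,0,0,0,0,255],[2,0,0,0,0,0,255]]]'
```

```text
t: 3.37
tool_pos: [0.4734, 0.1945, 0.0754]
tcp_rot: [[0.001, 0.143, -0.99], [0.0, -0.99, -0.143], [-1.0, -0.0, -0.002]]
wrist_force: [-10.1, -3.6, 18.9]
width: 0.002
t: 3.62
tool_pos: [0.4734, 0.1945, 0.0754]
tcp_rot: [[0.002, 0.143, -0.99], [-0.001, -0.99, -0.143], [-1.0, 0.001, -0.001]]
wrist_force: [-6.9, -3.6, 18.2]
width: 0.005
```

Stopped hard at 75.4 mm with 18 N against 3 N of friction, so the stop is reached. Lift and go to the round key, then check.

```bash
python3 -m creep '[[[-15,0,0,0,0,0,255],[-40,0,0,0,0,0,255],[-50,20,-3,0,0,0,255],[-50,60,-6,0,0,0,255],[-50,100,-9,0,0,0,255]]]' >/dev/null; python3 -m creep '[[[0,40,-3,0,0,0,255],[0,80,-6,0,0,0,255],[0,120,-9,0,0,0,255],[0,160,-12,0,0,0,255],[0,190,-16,0,0,0,255]]]' ;python3 to.py
python3 - <<'E'
from h import *
p,d=ctrl.snapshot("top");W=pts("top",d)
for v in range(213,258,4): print(v,p[v,169],W[v,169].round(4))
cv2.imwrite("pics/k.png",cv2.resize(p[170:310,130:400][...,::-1],None,fx=2.9,fy=2.9))
E
```

```text
t: 4.45
tool_pos: [0.5427, -0.0926, 0.1272]
tcp_rot: [[0.008, 0.144, -0.989], [-0.002, -0.99, -0.144], [-1.0, 0.003, -0.008]]
wrist_force: [0.7, 0.6, 0.2]
width: 0.002
t 4.45 pos [ 0.5427 -0.0926  0.1272] F [0.7 0.6 0.2] w 0.0017542923035302072
rocker shift mm (to z=.12) [   6.3 -293.6   27.6]
round shift mm (to z=.12) [7.3 4.2 0.5]
bar shift mm (to z=.12) [   6.7 -194.1    1.6]
turn [-0.3  -0.44 -0.15]
213 [89 87 78] [0.5433 0.207  0.0316]
217 [72 69 62] [0.5304 0.1959 0.0835]
221 [69 65 60] [0.5239 0.1953 0.085 ]
225 [69 66 58] [0.5177 0.1954 0.083 ]
229 [69 65 58] [0.5116 0.1955 0.0812]
233 [68 64 57] [0.5053 0.1953 0.081 ]
237 [69 67 59] [0.4989 0.1949 0.0816]
241 [66 63 56] [0.4928 0.1951 0.0791]
245 [65 60 55] [0.4866 0.1951 0.0776]
249 [66 63 55] [0.4804 0.1954 0.0748]
253 [64 62 52] [0.4741 0.1951 0.0749]
257 [73 68 61] [0.4679 0.1953 0.0727]
```

View pics/k.png

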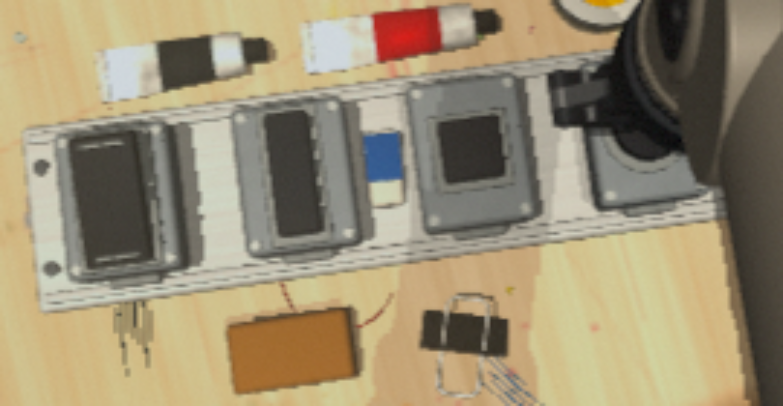

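The rocker has tipped: its slope went from about −0.2 to +0.2, far half up. Nothing else moved. Press the round key: contact about 76 mm, home 67 mm.

```bash
python3 -m creep '[[[15,4,0,0,-0.4,0,255],[30,4,0,0,-0.4,0,255],[40,4,0,0,-0.4,0,255],[46,4,0,0,-0.4,0,255],[50,4,0,0,-0.4,0,255]]]';python3 -m creep '[[[2,0,0,0,0,0,255],[4,0,0,0,0,0,255],[6,0,0,0,0,0,255],[8,0,0,0,0,0,255],[8,0,0,0,0,0,255]]]'
```

```text
t: 4.92
tool_pos: [0.5449, -0.1029, 0.0764]
tcp_rot: [[0.002, 0.138, -0.99], [-0.006, -0.99, -0.138], [-1.0, 0.006, -0.001]]
wrist_force: [-0.4, 0.5, -0.5]
width: -0.004
t: 5.33
tool_pos: [0.5451, -0.1028, 0.0685]
tcp_rot: [[0.003, 0.138, -0.99], [-0.006, -0.99, -0.138], [-1.0, 0.007, -0.002]]
wrist_force: [0.5, -0.9, 0.4]
width: -0.001
```

```bash
python3 -m creep '[[[1,-3,0,0,0,0,255],[2,-3,0,0,0,0,255]]]';python3 -m creep '[[[1,0,0,0,0,0,255],[3,0,0,0,0,0,255]]]'; python3 to.py
```

```text
t: 5.5
tool_pos: [0.5455, -0.0996, 0.067]
tcp_rot: [[0.005, 0.139, -0.99], [-0.006, -0.99, -0.139], [-1.0, 0.007, -0.004]]
wrist_force: [-0.7, -1.4, 9.3]
width: 0.003
t: 5.67
tool_pos: [0.5457, -0.0996, 0.0668]
tcp_rot: [[0.004, 0.139, -0.99], [-0.007, -0.99, -0.139], [-1.0, 0.008, -0.003]]
wrist_force: [-11.7, -0.6, 35.0]
width: 0.002
t 5.6667 pos [ 0.5457 -0.0996  0.0668] F [-11.7  -0.6  35. ] w 0.002026315983810885
rocker shift mm (to z=.12) [ -55.7 -300.4   31.1]
round shift mm (to z=.12) [-53.3  -2.8   2.3]
bar shift mm (to z=.12) [ -54.8 -201.     4.5]
turn [-0.64 -0.17 -0.45]
```

Home: 66.8 mm at 35 N. Lift straight up, then across above the square key (at about 120 mm) to the bar.

```bash
python3 -m creep '[[[-15,0,0,0,0,0,255],[-45,0,0,0,0,0,255],[-56,-15,0,-0.6,0,0,255],[-56,-50,2,-0.6,0,0,255],[-56,-85,3,-0.6,0,0,255]]]' >/dev/null; python3 -m creep '[[[0,-35,1,0,0,0,255],[0,-70,1,0,0,0,255],[0,-100,1,0,0,0,255],[0,-115,1,0,0,0,255],[0,-115,1,0,0,0,255]]]' ;python3 to.py
python3 - <<'E'
from h import *
p,d=ctrl.snapshot("top");W=pts("top",d)
g=p.max(2);
for n,(x,y) in {"round":(353,212),"square":(292,221)}.items(): print(n,np.median(W[y-5:y+6,x-5:x+6,2]).round(4))
E
```

```text
t: 6.5
tool_pos: [0.512, 0.1057, 0.1219]
tcp_rot: [[0.007, 0.155, -0.988], [-0.003, -0.988, -0.155], [-1.0, 0.004, -0.006]]
wrist_force: [0.3, 0.6, -0.6]
width: 0.005
t 6.5 pos [0.512  0.1057 0.1219] F [ 0.3  0.6 -0.6] w 0.00527812168796736
rocker shift mm (to z=.12) [  1.3 -93.3  24.8]
round shift mm (to z=.12) [  2.8 204.8   0.9]
bar shift mm (to z=.12) [ 1.9  6.6 -0.1]
turn [ 0.32 -0.36 -0.25]
round 0.067
square 0.0749
```

Round is at 67 mm (home) and square is still at 74.9 mm, unchanged. Press the bar.

```bash
python3 -m creep '[[[8,6,0,0.3,0,0,255],[20,6,0,0.3,0,0,255],[32,6,0,0.3,0,0,255],[40,6,0,0.3,0,0,255],[43,6,0,0.3,0,0,255]]]';python3 -m creep '[[[2,0,0,0,0,0,255],[4,0,0,0,0,0,255],[6,0,0,0,0,0,255],[8,0,0,0,0,0,255],[10,0,0,0,0,0,255]]]'; python3 -m creep '[[[1,0,0,0,0,0,255],[3,0,0,0,0,0,255]]]'; python3 to.py
```

```text
t: 6.97
tool_pos: [0.5122, 0.0949, 0.0763]
tcp_rot: [[0.003, 0.145, -0.989], [-0.006, -0.989, -0.145], [-1.0, 0.007, -0.002]]
wrist_force: [0.1, 0.4, 0.1]
width: -0.003
t: 7.38
tool_pos: [0.5125, 0.0949, 0.0669]
tcp_rot: [[0.003, 0.145, -0.989], [-0.006, -0.989, -0.145], [-1.0, 0.007, -0.002]]
wrist_force: [-6.5, 0.4, 25.5]
width: -0.003
t: 7.55
tool_pos: [0.5126, 0.0949, 0.0667]
tcp_rot: [[0.002, 0.145, -0.989], [-0.008, -0.989, -0.145], [-1.0, 0.008, -0.001]]
wrist_force: [-11.6, -2.1, 39.5]
width: 0.001
t 7.55 pos [0.5126 0.0949 0.0667] F [-11.6  -2.1  39.5] w 0.0013926131299398902
rocker shift mm (to z=.12) [ -54.2 -103.3   24.8]
round shift mm (to z=.12) [-51.7 194.5  -2.2]
bar shift mm (to z=.12) [-53.3  -3.7  -1.2]
turn [-0.28 -0.07 -0.47]
```

Home: 66.7 mm. Lift clear and move up and back from the strip for a final check.

```bash
python3 -m creep '[[[-15,0,0,0,0,0,255],[-40,0,0,0,0,0,255],[-75,0,0,0,0,0,255],[-110,0,0,0,0,0,255],[-140,0,0,0,0,0,255]]]' >/dev/null; python3 -m creep '[[[0,40,0,0,0,0,255],[0,80,0,0,0,0,255],[0,120,0,0,0,0,255],[0,160,0,0,0,0,255],[0,200,0,0,0,0,255]]]'>/dev/null; python3 -m creep '[[[0,40,0,0,0,0,255],[0,80,0,0,0,0,255],[0,120,0,0,0,0,255],[0,150,0,0,0,0,255],[0,150,0,0,0,0,255]]]'
python3 - <<'E'
from h import *
p,d=ctrl.snapshot("top");W=pts("top",d)
for n,(x,y) in {"round":(353,212),"square":(292,221),"bar":(230,229),"rock far":(166,220),"rock near":(171,254)}.items(): print(n,np.median(W[y-4:y+5,x-4:x+5,2]).round(4))
cv2.imwrite("pics/f.png",cv2.resize(p[170:310,130:400][...,::-1],None,fx=2.9,fy=2.9))
E
```

```text
t: 8.8
tool_pos: [0.5614, -0.2625, 0.2115]
tcp_rot: [[0.004, 0.133, -0.991], [-0.015, -0.991, -0.133], [-1.0, 0.015, -0.002]]
wrist_force: [-0.2, -0.9, 0.3]
width: -0.003
round 0.0669
square 0.0748
bar 0.0667
rock far 0.0844
rock near 0.0742
```

View pics/f.png

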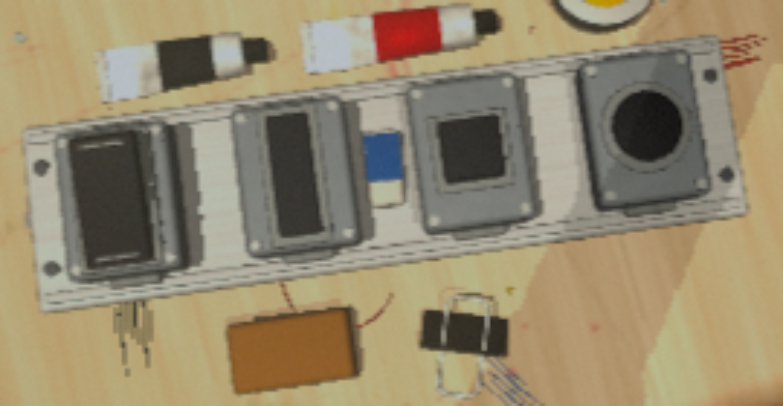

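The crop shows all loose items where they were. The round and bar keys are at 67 mm, the square key is untouched, and the rocker is tipped. Handing in.

```bash
python3 -c "
from workcell import ctrl
print(ctrl.sign_off())"
```

```text
the job is handed in; nothing more can be done
None
```

I pressed the rocker's near half down, then the round key, then the bar key, each with the shut fingertips until it hit its stop. I then lifted clear and handed in at about 9 s of the 38 s allowed.

My last depth check, read from the top camera after retreating:

| Item | Height above table | State |
|---|---|---|
| Round key | 66.9 mm | home (67 mm expected) |
| Bar key | 66.7 mm | home (67 mm expected) |
| Rocker, near half | 74.2 mm | down (74 mm expected) |
| Rocker, far half | 84.4 mm | up |
| Square key | 74.8 mm | unchanged from the start (74.6 mm) |

- **Loose items:** the eraser, clip, sanding block and both tubes look unmoved in the final picture. The ink tin was only partly in that crop, but the part showing was in place.
- **Forces:** the highest fingertip press I read was 39.5 N, on the bar key. Readings come only at the end of each move, so a higher peak in between would not show. The 40 N limit is for the arm and gripper body.
- **Small disagreements:** the fingers pressed the round key and bar key 3–6 mm off centre, still well on the key tops. The force reading was near zero partway through the round key's stroke, where about 3 N was expected. The later stop force and the key's height confirm it went home.

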